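# Slide the drilled collar round the bent handle bar and key it home

## Task

A bent steel handle bar is being fitted up on the bench, with a drilled wooden collar on its longer arm and a slotted wooden keeper block sitting astride its other arm, in the way. Lift the keeper off the bar, slide the collar round the bend until it sits flush against the steel end plate, then set the keeper back astride the bar, fully down and right up behind the collar, to hold it there. Let go of everything and leave the other things on the bench where they are.

Things in the scene. Friction and masses are not known exactly. Their poses are not given: they have to be found in the camera images.
- jig: Fixed jig with the bent bar, placed and turned anew each run. Origin on the bench top, z up, frame level. The bar is round steel, 12 mm thick, its axis level at z = 90 mm. It stands on an L-shaped dark wood board 20 mm thick; in mm: x 40 to 110, y -160 to 110, and x -140 to 40, y 40 to 110. The corner inside the L is bare bench. Nothing supports the bar but its two ends.
- bar_start (a point): Start of the bar's long arm, on the bar's axis, at (75, -125, 90) mm in the jig's frame. From here the arm runs straight along the jig's +y to (75, 5, 90), where the bend begins. 10 mm behind this point the bar turns straight down into the board.
- bend_centre (a point): Centre of the bar's 90 degree bend, at (5, 5, 90) mm in the jig's frame, in empty air. The bar's centre line runs round it at 70 mm radius, from (75, 5) to (5, 75), turning left seen from above.
- plate_face (a point): Point where the bar's short arm meets the end plate, on the bar's axis, at (-100, 75, 90) mm in the jig's frame. The short arm runs straight along the jig's -x from (5, 75) to here. The plate is dark steel, its face looks to the jig's +x, 64 mm wide, 10 mm thick, top 30 mm above the bar's axis; a low foot (26 mm high) reaches 37 mm behind its face.
- collar: Drilled round wooden collar threaded on the bar: 56 mm outside diameter, 18 mm hole, 22 mm long, 30-65 g. It hangs loosely on the bar (3 mm play all round) and slides with ordinary wood-on-steel friction. It starts on the long arm. Origin at its centre, its own y axis along its hole. Flush home, its centre is 11 mm from the plate's face, and about 3 mm below the bar's axis.
- keeper: Slotted wooden block, an upside-down U astride the short arm: 28 mm along the bar (own x), 50 wide (own y), 66 tall; slot 20 wide, 42 deep, open below, legs 15 thick; 45-70 g. Origin: middle of the slot's roof, which rests on the bar's top (96 mm over the bench); legs reach 42 mm below it, top is 24 mm above it. Symmetric, either way round is right. Stands stably on its legs.
- glue: Bystander: white glue bottle, upright, 60 mm diameter, 170 mm tall, origin under its middle.
- tin: Bystander: bare metal can, upright, 68 mm diameter, 100 mm tall, origin under its middle.
- jar: Bystander: screw jar, upright, 64 mm diameter, 85 mm tall, origin under its middle.
- hammer: Bystander: hammer lying along its own x axis, 250 mm long, head at +x, up to 110 mm wide at the head and under 40 mm high; origin under its middle.
- pliers: Bystander: pliers lying along their own x, 160 mm long, 50 mm wide, 14 mm high; origin under their middle.
- spare: Bystander: a spare collar lying flat on the bench inside the bend, 52 mm diameter, 20 mm high; origin under its middle. Not the one to use.
- offcut: Bystander: small wooden offcut 55 (its x) x 30 x 15 mm lying flat on the board under the long arm, origin under its middle.
Things that resemble listed ones, but are neither listed nor needed, are in the scene too. Leave any purple or yellow look-alike of the keeper alone.

How it is judged:
By the outcome, as a careful person would: the job done as asked, in the order asked, and still so for the second after the job is handed in, with the robot touching nothing.
It also fails if it takes over 72 s, if anything falls off the work surface, if the arm or the gripper's body presses on something with over 40 N, if the wrist force passes 120 N, or if a joint passes its speed limit or range.

## Robot

A 6-joint arm with a two-finger parallel gripper is mounted at the origin on the work surface. World frame = base frame: x ahead of the robot, y to its left, z up, the work surface at z = 0. Lengths are in m, angles in rad, forces in N, time in s.
With the tool pointing down it reaches from about 0.25 to 0.775 m from the base axis. Payload 4 kg.
Tool frame: the origin (TCP) lies midway between the tips of the shut fingers; the grasp point (between the pads) lies 19 mm behind it; z points along the fingers, y is the direction in which the jaws open and shut (so a half turn about z gives the same grasp; the last joint's range is limited). The gripper opens to 94 mm and grips with 3 to 60 N. Pads are 16 mm wide; open, the fingers measure 119 mm over their backs; the gripper's body (75 mm by 177 mm) begins 78 mm behind the grasp point.
Start: joints at [1.118, 0.087, 1.371, -0, 1.684, -0.103], TCP at [0.189, 0.517, 0.206] pointing down, gripper open.
Joint ranges: [-3.1, 3.1], [-0.76, 2.03], [0.27, 2.55], [-1.08, 4.22], [0.17, 2.65], [-2.57, 2.57]. Speed limits (rad/s): [2.79, 2.79, 3.14, 3.14, 3.14, 3.14].

## Interface

Orientations are given as [roll, pitch, yaw] about the fixed x, y, z axes, in that order (R = Rz(yaw) Ry(pitch) Rx(roll)).
In Python, from bench import robot, cams gives the robot as it stands.
- The arm moves only by the tool step_arm, never from a script. Its argument "plan" is a list that holds one entry, the list of rows, each a list of 5 numbers: the shift along the world's x, y, z in mm, then the turn about the world's z in rad, then the opening in per cent of the stroke, from 0 (shut) to 100 (fully open). In form: [[[tx, ty, tz, turn, fingers], ...]]. A call has 1 to 8 rows; each row is the pose to reach, as a shift and turn from the pose commanded when the call began; what a row does not reach only later rows make up. A row lasts 1/12 s, in which the tool goes at most 41.7 mm and 7.16 degrees, less where a joint would pass 70% of its speed; a pose out of reach is approached as far as the arm can. A call with a gripper value outside its range is refused whole. The fingers move at their own pace and stop on an object; the grip force is fixed at half the most. Time passes only in rows, so rows that repeat a pose let the fingers close. It gives the time, the measured TCP pose, the force and the opening at its end, in the units of the state.
- robot.get_obs(): the state, without advancing time (a new reading comes with each control period).
- cams.snapshot(name): name is "scene" or "side" or "wrist"; returns a dict with "frame" (400x640x3 uint8, red, green, blue), "camera_matrix" (3x3 intrinsics, pixels), "origin" and "attitude" of the camera in the world; the wrist camera has in their place "T_tool_cam" (4x4, takes a point from camera to tool coordinates, whose origin is the TCP and whose axes are the flange's). Camera axes: x right, y down, z forward; pixel columns grow to the right and rows downward; lengths in m; the calibration is good to about 2 mm. A picture is of the moment at which its call begins: read the wrist's pose just before it. There is no depth.
- robot.close_job(): hands the job in, once; it reports no verdict.
The state is a dict: "time": time; "joint_positions": joint angles; "qvel": joint speeds; "joint_torque": joint torques, N m; "tool_pos": TCP position; "ee_rot": TCP orientation; "wrist_force": force on the tool from outside, world axes, zero at the start; "wrist_torque": the same for the moment, N m; "width": finger opening in m.
Only numpy, scipy, OpenCV 4.12 (cv2) and the standard library are available. Lean on these libraries where they do the work, as an engineer would, in place of code of your own. Each camera call takes 0.05 s, during which the arm holds its last target. There are 200 camera calls.

## Working session

There is one attempt and no reset: what is moved stays moved. The work goes in short steps, Python scripts to look and compute and a tool call to move; the robot and the scene stay as the last step left them, time stands still between calls to the robot, and variables do not carry over. Pictures are saved under pics/ and viewed, about 8 in all and at most 12, crops included, and the job is handed in when it is done.

Besides the shell and the picture viewer there is one more tool, called as name([rows], argument=value, ...), one row to a line, values as JSON. step_arm: Moves the arm, as the interface text tells. Its arguments: {"type":"object","properties":{"plan":{"type":"array"}},"required":["plan"]}

```bash
mkdir -p pics; cat > h.py <<'E'
from bench import robot, cams
import numpy as np, cv2
from scipy.spatial.transform import Rotation as R
def shot(n):
    o=robot.get_obs(); s=cams.snapshot(n); K=np.array(s["camera_matrix"])
    if n=="wrist":
        T=np.eye(4); T[:3,3]=o["tool_pos"]; r=np.array(o["ee_rot"])
        T[:3,:3]=R.from_euler("xyz",r).as_matrix() if r.size==3 else r
        T=T@np.array(s["T_tool_cam"]); A,O=T[:3,:3],T[:3,3]
    else:
        O=np.array(s["origin"]); A=np.array(s["attitude"])
        A=R.from_euler("xyz",A).as_matrix() if A.size==3 else A
    return s["frame"],K,A,O
def save(p,f): cv2.imwrite(p,cv2.cvtColor(f,cv2.COLOR_RGB2BGR))
def ray(K,A,u,v):
    return A@np.linalg.inv(K)@np.array([u,v,1.])
def plane(c,u,v,z):
    f,K,A,O=c; d=ray(K,A,u,v); return O+d*(z-O[2])/d[2]
def proj(c,P):
    f,K,A,O=c; q=(np.atleast_2d(P)-O)@A; q=q@K.T; return q[:,:2]/q[:,2:]
E
python3 - <<'E'
from h import *
print(robot.get_obs())
for n in("scene","side"):
    c=shot(n); print(n,c[1:],); save(f"pics/{n}0.png",c[0]); np.savez(f"{n}0.npz",*c)
s=cams.snapshot("wrist");print(s["T_tool_cam"],s["camera_matrix"])
E
```

```text
{'time': 0.0, 'joint_positions': array([ 1.11791596e+00,  8.79472458e-02,  1.37222928e+00,  4.29958511e-06,
        1.68358878e+00, -1.03060146e-01]), 'qvel': array([ 7.26761329e-05, -4.62998764e-04,  2.18397469e-03,  5.36681169e-04,
       -2.06858390e-03,  2.20802770e-04]), 'joint_torque': array([-9.69503526e-04, -3.40160608e+01, -3.02431798e+01,  7.16894749e-02,
        3.28891631e-02, -1.78798314e-04]), 'tool_pos': array([0.18824596, 0.51620772, 0.20432108]), 'ee_rot': array([-3.13943197e+00, -2.27767959e-04,  2.79177267e+00]), 'wrist_force': array([-1.11807786, -0.97694971,  0.38837517]), 'wrist_torque': array([ 0.01563452, -0.02109144, -0.01312113]), 'width': 0.09364692406633786}
scene (array([[462.41797285,   0.        , 320.55704194],
       [  0.        , 462.41797285, 200.57714865],
       [  0.        ,   0.        ,   1.        ]]), array([[-0.67834393,  0.45896297, -0.57376172],
       [ 0.73456915,  0.40656991, -0.54323942],
       [-0.01605252, -0.78997082, -0.61293427]]), array([1.12509233, 0.56394683, 0.68562938]))
side (array([[437.5470832 ,   0.        , 319.26513504],
       [  0.        , 437.5470832 , 202.57578733],
       [  0.        ,   0.        ,   1.        ]]), array([[-0.99069859, -0.07292436,  0.114884  ],
       [-0.13586404,  0.57705651, -0.805324  ],
       [-0.00756682, -0.81344196, -0.58159687]]), array([0.4671135 , 0.9485798 , 0.73732008]))
[[-1.65571572e-03 -9.60169311e-01 -2.79413947e-01  8.22163542e-02]
 [ 9.99998629e-01 -1.58794800e-03 -4.68890381e-04  6.67038460e-04]
 [ 6.51933534e-06 -2.79414340e-01  9.60170624e-01 -1.78934815e-01]
 [ 0.00000000e+00  0.00000000e+00  0.00000000e+00  1.00000000e+00]] [[358.33262869   0.         321.18748793]
 [  0.         358.33262869 196.75195706]
 [  0.           0.           1.        ]]
```

View pics/scene0.png

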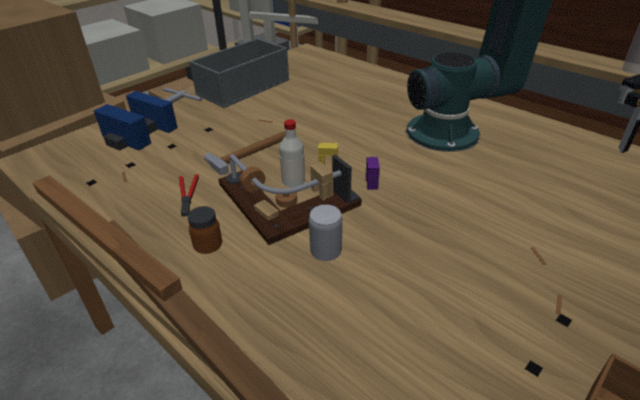

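View pics/side0.png

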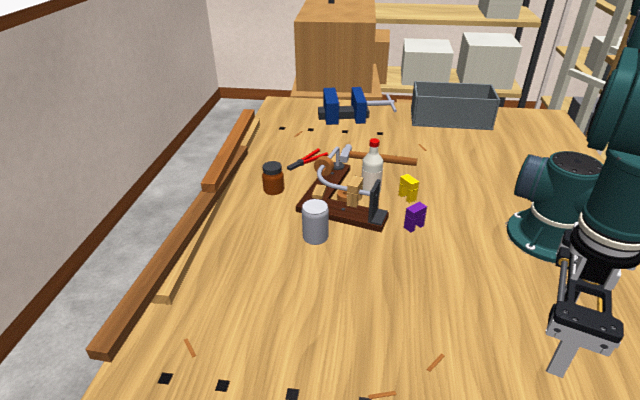

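Scene view: the wooden keeper is at (322,182). Its look-alikes are yellow at (328,152) and purple at (372,172). The collar is at (252,180) on the long arm, and the spare at (287,197). Next I'll check these in close crops.

```bash
python3 - <<'E'
from h import *
a=np.load("scene0.npz")["arr_0"][115:250,195:385]; b=np.load("side0.npz")["arr_0"][130:250,255:435]
save("pics/c1.png",cv2.resize(a,None,fx=4.2,fy=4.2,interpolation=cv2.INTER_CUBIC))
save("pics/c2.png",cv2.resize(b,None,fx=4.4,fy=4.4,interpolation=cv2.INTER_CUBIC))
E
```

```text
(no output)
```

View pics/c1.png

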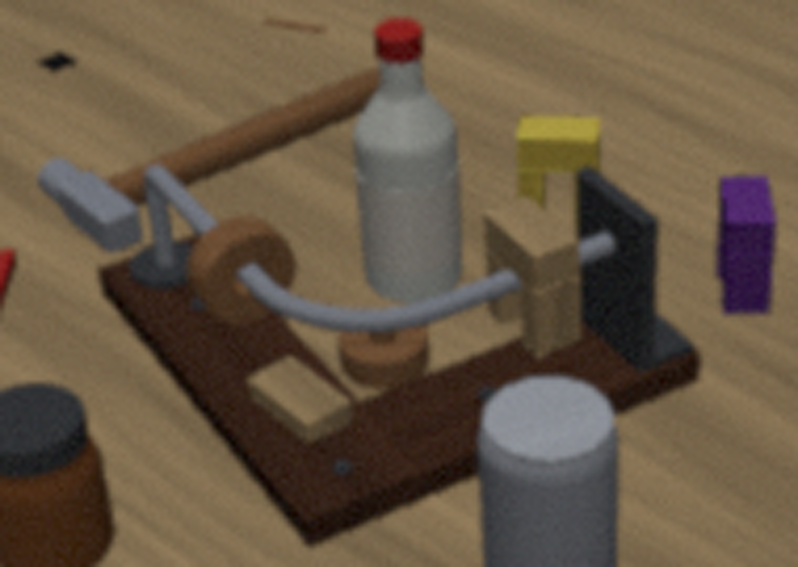

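View pics/c2.png

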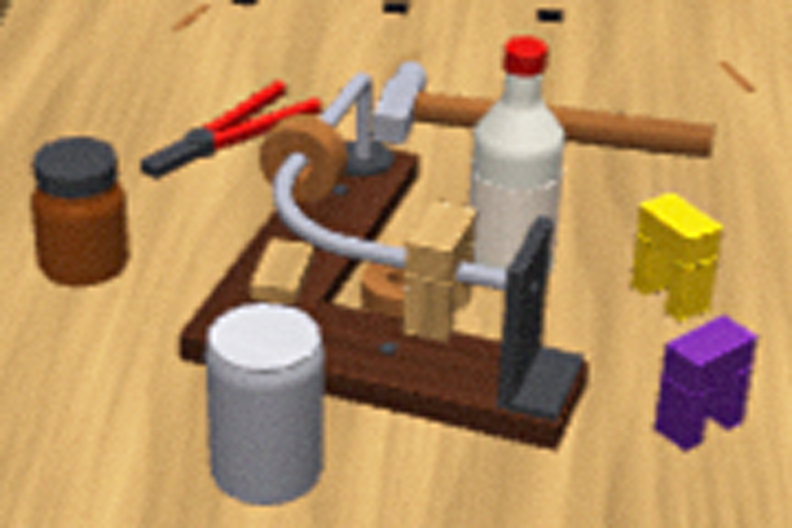

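Both crops show the tan keeper astride the short arm next to the dark plate, with the collar on the long arm before the bend. The yellow and purple look-alikes stand apart from the jig. I'll fit the jig pose from the board and plate corners in both views.

```bash
cat > fit.py <<'E'
from h import *
from scipy.optimize import least_squares
L=lambda n:(lambda d:(d["arr_0"],d["arr_1"],d["arr_2"],d["arr_3"]))(np.load(n+"0.npz"))
S,D=L("scene"),L("side")
s=lambda u,v:(195+u/4.2,115+v/4.2)
d=lambda u,v:(255+u/4.4,130+v/4.4)
M=[(S,(110,110,20),s(310,522)),(S,(110,-160,20),s(102,272)),(S,(-140,110,20),s(690,362)),(S,(-100,43,120),s(583,172)),(S,(-100,107,120),s(648,222)),
(D,(110,110,20),d(183,345)),(D,(40,-160,20),d(417,157)),(D,(-140,110,20),d(557,430)),(D,(-140,40,20),d(587,370)),(D,(-100,107,120),d(510,264)),(D,(-100,43,120),d(540,222))]
def W(p,P): return np.r_[p[:2]+R.from_euler("z",p[2]).as_matrix()[:2,:2]@(np.array(P[:2])/1e3),P[2]/1e3]
def res(p): return np.concatenate([proj(c,W(p,P))[0]-np.array(q) for c,P,q in M])
best=min((least_squares(res,[.6,.2,y],loss="soft_l1") for y in np.arange(-3,3,1.)),key=lambda r:r.cost)
E
python3 - <<'E'
from fit import *
p=best.x;print(p,np.degrees(p[2]));print(best.fun.reshape(-1,2).round(1))
for n,P in dict(start=(75,-125,90),bend=(75,5,90),bc=(5,5,90),be=(5,75,90),plate=(-100,75,90)).items():print(n,W(p,P).round(4))
# collar centre: outline centre pixel, 2-view; keeper top centre
def tri(a,b):
    d1=ray(S[1],S[2],*a);d2=ray(D[1],D[2],*b)
    t=np.linalg.lstsq(np.c_[d1,-d2],D[3]-S[3],rcond=None)[0]
    x,y=S[3]+t[0]*d1,D[3]+t[1]*d2;return (x+y)/2,np.linalg.norm(x-y)
J=lambda w:R.from_euler("z",-p[2]).as_matrix()[:2,:2]@(w[:2]-p[:2])*1e3
for n,a,b in(("collar",s(242,271),d(303,157)),("keeper",s(532,228),d(440,230))):
    w,e=tri(a,b);print(n,w,e,J(w))
for n,c,q,z in (("jar",D,d(77,150),.085),("tin",D,d(265,330),.1),("glue",S,s(398,25),.17),("yel",D,d(680,220),.066),("spare",S,s(385,345),.02),("pur",D,d(710,340),.066)):
    w=plane(c,*q,z);print(n,w.round(3),J(w).round())
E
```

```text
[ 0.53971151 -0.09511124 -0.25095823] -14.378847669585333
[[ 0.4  0.3]
 [-0.4 -0.8]
 [ 4.2 -1.9]
 [-0.4 -0.3]
 [ 0.6  0.8]
 [-1.8 -1.6]
 [ 0.4 -0.4]
 [ 0.4 -0.1]
 [ 0.5 -1.4]
 [-1.1  2.1]
 [-0.8 -1.1]]
start [ 0.5813 -0.2348  0.09  ]
bend [ 0.6136 -0.1089  0.09  ]
bc [ 0.5458 -0.0915  0.09  ]
be [ 0.5632 -0.0237  0.09  ]
plate [0.4615 0.0024 0.09  ]
collar [ 0.60763656 -0.13625535  0.08577252] 0.0014993095194250389 [ 76.01470255 -22.98728066]
keeper [ 0.50954102 -0.01337061  0.11698262] 0.0014107449112154195 [-49.52423599  71.68778843]
jar [ 0.758 -0.129  0.085] [220.  21.]
tin [0.602 0.078 0.1  ] [ 17. 183.]
glue [ 0.467 -0.154  0.17 ] [-56. -75.]
yel [ 0.361 -0.122  0.066] [-167.  -71.]
spare [ 0.546 -0.095  0.02 ] [6. 1.]
pur [0.347 0.008 0.066] [-212.   52.]
```

step_arm([
  [[160, -263, 14, 0.05, 100], [160, -263, 14, 0.05, 100], [160, -263, 14, 0.05, 100], [160, -263, 14, 0.05, 100], [160, -263, 14, 0.05, 100], [160, -263, 14, 0.05, 100], [160, -263, 14, 0.05, 100], [160, -263, 14, 0.05, 100]],
])

```text
time: 0.82
tool_pos: [0.3502, 0.2499, 0.2196]
ee_rot: [-3.14, 0.002, 2.837]
wrist_force: [0.2, -0.4, -1.0]
width: 0.0938
```

step_arm([
  [[161, -264, 14, 0.05, 100], [161, -264, 14, 0.05, 100], [161, -264, 14, 0.05, 100], [161, -264, 14, 0.05, 100], [161, -264, 14, 0.05, 100], [161, -264, 14, 0.05, 100], [161, -264, 14, 0.05, 100], [161, -264, 14, 0.05, 100]],
])

```text
time: 1.48
tool_pos: [0.511, -0.0146, 0.2327]
ee_rot: [-3.14, 0.0, 2.887]
wrist_force: [-0.4, -0.9, -0.4]
width: 0.0938
```

step_arm([
  [[0, 0, 0, 0, 100], [0, 0, 0, 0, 100], [0, 0, 0, 0, 100], [0, 0, 0, 0, 100]],
])

```text
time: 1.82
tool_pos: [0.5089, -0.009, 0.2336]
ee_rot: [3.141, -0.0, 2.894]
wrist_force: [0.2, 0.5, -0.6]
width: 0.094
```

```bash
python3 - <<'E'
from fit import *
c=shot("wrist"); save("pics/w1.png",c[0]); np.savez("w10.npz",*c)
o=robot.get_obs();print(o["time"],o["tool_pos"],o["ee_rot"],o["wrist_force"]); p=best.x
for P in((75,-125,96),(75,5,90),(54.5,54.5,90),(5,75,90),(-100,75,90),(-50,75,120),(75,-23,90),(-100,107,120),(-100,43,120),(110,110,20),(40,40,20),(-140,110,20)):print(P,proj(c,W(p,P))[0].round())
E
```

```text
1.8667 [ 0.50892131 -0.00889488  0.23367345] [3.14115824e+00 5.50727791e-05 2.89390655e+00] [-0.57723013  0.79979655  0.7806193 ]
(75, -125, 96) [122. 307.]
(75, 5, 90) [251. 304.]
(54.5, 54.5, 90) [299. 286.]
(5, 75, 90) [320. 241.]
(-100, 75, 90) [320. 132.]
(-50, 75, 120) [319. 195.]
(75, -23, 90) [224. 304.]
(-100, 107, 120) [359. 136.]
(-100, 43, 120) [280. 135.]
(110, 110, 20) [348. 297.]
(40, 40, 20) [290. 245.]
(-140, 110, 20) [353.  86.]
```

View pics/w1.png

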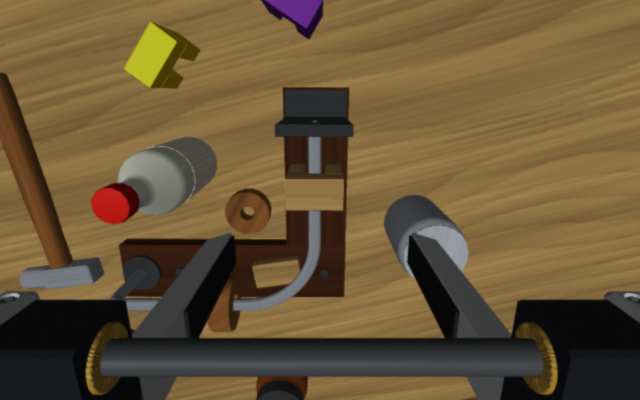

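Wrist view: keeper top at about (315,195), plate at (314,130), bar vertical at u≈315, collar at (222,310). The jig sits about 5 px left of my prediction, so I'll refine from this view.

```bash
python3 - <<'E'
from fit import *
d=np.load("w10.npz");c=tuple(d[f"arr_{i}"] for i in range(4));f=c[0].astype(int)
g=cv2.cvtColor(c[0],cv2.COLOR_RGB2GRAY).astype(int)
def ed(line,off,t=18):
    dd=np.diff(line);return [(i+off,int(dd[i])) for i in range(len(dd)) if abs(dd[i])>t]
for v in(145,155,218,228):print("row",v,ed(g[v,285:350],285))
for v in(190,200):print("keeper row",v,ed(g[v,275:360],275))
for v in(132,):print("plate row",v,ed(g[v,265:365],265,12))
for u in(295,335):print("keeper col",u,ed(g[120:220,u],120,12))
for u in(300,320):print("plate col",u,ed(g[80:150,u],80,12))
for u in(160,170,180,245):print("long col",u,ed(g[285:325,u],285,18))
for v in (260,280):print("board right row",v,ed(g[v,325:365],325))
for v in(300,315,325):print("collar row",v,f[v,195:250:3,0])
E
```

```text
row 145 [(307, 35), (308, 34), (319, -23), (320, -28), (346, 19), (347, 36), (348, 21)]
row 155 [(307, 32), (308, 38), (319, -24), (320, -29), (346, 39), (347, 44)]
row 218 [(285, -43), (286, -19), (307, 26), (308, 39), (319, -26), (320, -31), (344, 19), (345, 36)]
row 228 [(285, -37), (286, -24), (307, 27), (308, 38), (319, -26), (320, -32), (344, 22), (345, 38), (346, 21)]
keeper row 190 [(342, -20), (343, -49), (345, 35), (346, 40)]
keeper row 200 [(342, -34), (343, -35), (345, 26), (346, 26)]
plate row 132 [(273, -15), (274, -35), (352, 22), (353, 30)]
keeper col 295 [(123, 16), (178, 50), (209, -42), (210, -36)]
keeper col 335 [(124, 13), (172, 13), (178, 47), (209, -38), (210, -37), (211, -13)]
plate col 300 [(86, -41), (87, -32)]
plate col 320 [(86, -47), (87, -33), (116, -13), (136, 21)]
long col 160 [(295, 29), (296, 31)]
long col 170 []
long col 180 []
long col 245 [(296, 32), (300, 19)]
board right row 260 [(343, 23), (344, 35)]
board right row 280 [(343, 31), (344, 33)]
collar row 300 [  6   6   5   4   5   4   5  22 116 118 118 100  45  74  75  74  73  77
  80]
collar row 315 [  7   4   3   5   8  86 107 112 112 112 109  86  48  45  48 135 138 137
 138]
collar row 325 [  4   6   5  57 141 110 114 118 119 117 115 108  47  48 125 149 146 142
 141]
```

```bash
cat > fit2.py <<'E'
from fit import *
d_=np.load("w10.npz");C=tuple(d_[f"arr_{i}"] for i in range(4))
Q=[((-100,43,120),(274.2,136.2)),((-100,107,120),(352.8,136.2)),((-90,75,90),(314.2,None)),((-5,75,90),(314.2,None)),((81,-100,90),None)]
M=[m for i,m in enumerate(M) if i not in(2,)]
def res2(p):
    r=list(res(p)*.6)
    for P,q in Q[:4]:
        e=proj(C,W(p,P))[0]; r.append(2*(e[0]-q[0])); 
        if q[1]: r.append(2*(e[1]-q[1]))
    e=proj(C,W(p,(69,-90,90)))[0]
    return np.array(r)
import fit; fit.M[:]=M
b2=least_squares(res2,best.x,loss="soft_l1");p=b2.x
J=lambda w:R.from_euler("z",-p[2]).as_matrix()[:2,:2]@(np.array(w)[:2]-p[:2])*1e3
E
python3 - <<'E'
from fit2 import *
print(p,np.degrees(p[2]),b2.fun[-6:].round(1)); print(b2.fun[:-6].reshape(-1,2).round(1))
k=plane(C,314,194.2,.12);print("keeper",k,J(k)); 
for P in((75,-125,90),(75,5,90),(5,75,90),(-100,75,90),(-51,75,90),(-89,75,90)):print(P,W(p,P).round(4),proj(C,W(p,P))[0].round(1))
print("collar near-top edge",J(plane(C,240,300,.09)))
E
```

```text
[ 0.53895167 -0.10003265 -0.25183659] -14.429173964777023 [-0.4 -0.3  0.4  0.1 -0.   0.6]
[[-0.5 -0.6]
 [-0.8 -1. ]
 [-1.1 -0.7]
 [-0.6 -0.1]
 [-0.7 -1.6]
 [ 0.5 -0.7]
 [ 0.4 -0.7]
 [ 0.5 -1.5]
 [-0.4  0.6]
 [-0.3 -1.2]]
keeper [ 0.50819641 -0.01441756  0.12      ] [-51.11895517  75.25080102]
(75, -125, 90) [ 0.5804 -0.2398  0.09  ] [119.8 304.1]
(75, 5, 90) [ 0.6128 -0.1139  0.09  ] [246.5 304.3]
(5, 75, 90) [ 0.5625 -0.0286  0.09  ] [314.5 241.3]
(-100, 75, 90) [ 0.4608 -0.0025  0.09  ] [314.2 132.2]
(-51, 75, 90) [ 0.5082 -0.0147  0.09  ] [314.3 185.5]
(-89, 75, 90) [ 0.4714 -0.0052  0.09  ] [314.2 144.6]
collar near-top edge [69.99658329 -1.40413104]
```

step_arm([
  [[-1, -6, 0, -0.004, 100], [-1, -6, -40, -0.004, 100], [-1, -6, -75, -0.004, 100], [-1, -6, -105, -0.004, 100], [-1, -6, -130, -0.004, 100], [-1, -6, -147, -0.004, 100], [-1, -6, -147, -0.004, 100], [-1, -6, -147, -0.004, 100]],
])

```text
time: 2.53
tool_pos: [0.5077, -0.0159, 0.086]
ee_rot: [-3.141, -0.002, 2.889]
wrist_force: [0.1, 0.3, 0.4]
width: 0.0944
```

step_arm([
  [[0, 0, 0, 0, 60], [0, 0, 0, 0, 50], [0, 0, 0, 0, 30], [0, 0, 0, 0, 20], [0, 0, 0, 0, 20], [0, 0, 0, 0, 20], [0, 0, 0, 0, 20], [0, 0, 0, 0, 20]],
])

```text
time: 3.2
tool_pos: [0.5086, -0.0163, 0.0867]
ee_rot: [3.141, 0.0, 2.888]
wrist_force: [0.7, 0.6, 0.6]
width: 0.0496
```

step_arm([
  [[0, 0, 25, 0, 20], [0, 0, 55, 0, 20], [0, 0, 85, 0, 20], [-10, 30, 90, 0, 20], [-25, 70, 90, 0, 20], [-40, 110, 90, 0, 20], [-52, 145, 90, 0, 20], [-58, 166, 90, 0, 20]],
])

```text
time: 3.87
tool_pos: [0.4487, 0.1527, 0.1765]
ee_rot: [3.14, -0.001, 2.89]
wrist_force: [0.7, 0.3, -1.1]
width: 0.0495
```

step_arm([
  [[0, 0, -20, 0, 20], [0, 0, -55, 0, 20], [0, 0, -90, 0, 20], [0, 0, -115, 0, 20], [0, 0, -133, 0, 20], [0, 0, -143, 0, 20], [0, 0, -143, 0, 20], [0, 0, -143, 0, 20]],
])

```text
time: 4.53
tool_pos: [0.4507, 0.1497, 0.0336]
ee_rot: [3.141, 0.0, 2.888]
wrist_force: [-0.5, -0.1, -0.8]
width: 0.0494
```

step_arm([
  [[0, 0, 0, 0, 60], [0, 0, 0, 0, 100], [0, 0, 0, 0, 100], [0, 0, 0, 0, 100], [0, 0, 0, 0, 100], [0, 0, 40, 0, 100], [0, 0, 80, 0, 100], [0, 0, 120, 0, 100]],
])

```text
time: 5.2
tool_pos: [0.4496, 0.1495, 0.1542]
ee_rot: [-3.141, -0.002, 2.888]
wrist_force: [1.5, 0.4, 0.2]
width: 0.0941
```

step_arm([
  [[0, 0, 40, -0.12, 100], [0, 0, 80, -0.24, 100], [15, -30, 82, -0.36, 100], [30, -60, 82, -0.48, 100], [45, -90, 82, -0.6, 100], [60, -120, 82, -0.72, 100], [75, -150, 82, -0.84, 100], [90, -180, 82, -0.96, 100]],
])

```text
time: 5.87
tool_pos: [0.541, -0.0318, 0.2357]
ee_rot: [3.141, 0.0, 1.922]
wrist_force: [0.5, 1.0, -0.0]
width: 0.0938
```

step_arm([
  [[20, -40, 0, -0.12, 100], [40, -70, 0, -0.24, 100], [55, -90, 0, -0.36, 100], [65, -111, 0, -0.48, 100], [65, -111, 0, -0.607, 100], [65, -111, 0, -0.607, 100], [65, -111, 0, -0.607, 100], [65, -111, 0, -0.607, 100]],
])

```text
time: 6.53
tool_pos: [0.6053, -0.1407, 0.2357]
ee_rot: [3.141, -0.0, 1.324]
wrist_force: [-0.7, 0.3, 0.1]
width: 0.0941
```

```bash
python3 - <<'E'
from fit2 import *
c=shot("wrist"); save("pics/w2.png",c[0]); np.savez("w20.npz",*c)
o=robot.get_obs();print(o["time"],o["tool_pos"],o["ee_rot"],o["width"])
for P in((75,-125,90),(75,5,90),(54.5,54.5,90),(5,75,90),(-100,75,90),(75,-23,87)):print(P,proj(c,W(p,P))[0].round(),W(p,P).round(4))
E
```

```text
6.5833 [ 0.60533926 -0.14052782  0.235865  ] [ 3.14114814e+00 -9.48816862e-05  1.32388852e+00] 0.09391431518606966
(75, -125, 90) [322. 282.] [ 0.5804 -0.2398  0.09  ]
(75, 5, 90) [323. 155.] [ 0.6128 -0.1139  0.09  ]
(54.5, 54.5, 90) [299.  98.] [ 0.6053 -0.0608  0.09  ]
(5, 75, 90) [241.  73.] [ 0.5625 -0.0286  0.09  ]
(-100, 75, 90) [119.  73.] [ 0.4608 -0.0025  0.09  ]
(75, -23, 87) [323. 184.] [ 0.6059 -0.141   0.087 ]
```

View pics/w2.png

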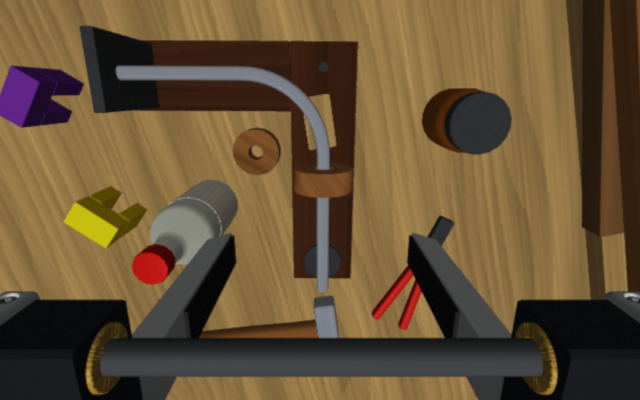

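```bash
python3 - <<'E'
from fit2 import *
d=np.load("w20.npz");c=tuple(d[f"arr_{i}"] for i in range(4));g=cv2.GaussianBlur(cv2.cvtColor(c[0],cv2.COLOR_RGB2GRAY),(3,3),0)
for u in(312,323,334):print(u,list(zip(range(160,204,1),g[160:204,u])))
for v in(180,190):print(v,[int(x) for x in g[v,288:360:2]])
for v in (172,197):print(v,J(plane(c,323,v,.115)))
for u in(294.5,353):print(u,J(plane(c,u,188,.087)))
E
```

```text
312 [(160, np.uint8(36)), (161, np.uint8(36)), (162, np.uint8(37)), (163, np.uint8(38)), (164, np.uint8(39)), (165, np.uint8(39)), (166, np.uint8(40)), (167, np.uint8(39)), (168, np.uint8(39)), (169, np.uint8(39)), (170, np.uint8(40)), (171, np.uint8(40)), (172, np.uint8(45)), (173, np.uint8(58)), (174, np.uint8(74)), (175, np.uint8(83)), (176, np.uint8(85)), (177, np.uint8(85)), (178, np.uint8(84)), (179, np.uint8(83)), (180, np.uint8(82)), (181, np.uint8(82)), (182, np.uint8(83)), (183, np.uint8(85)), (184, np.uint8(86)), (185, np.uint8(87)), (186, np.uint8(87)), (187, np.uint8(88)), (188, np.uint8(89)), (189, np.uint8(90)), (190, np.uint8(90)), (191, np.uint8(90)), (192, np.uint8(90)), (193, np.uint8(90)), (194, np.uint8(90)), (195, np.uint8(89)), (196, np.uint8(80)), (197, np.uint8(60)), (198, np.uint8(42)), (199, np.uint8(37)), (200, np.uint8(36)), (201, np.uint8(37)), (202, np.uint8(37)), (203, np.uint8(37))]
323 [(160, np.uint8(128)), (161, np.uint8(128)), (162, np.uint8(128)), (163, np.uint8(128)), (164, np.uint8(128)), (165, np.uint8(128)), (166, np.uint8(128)), (167, np.uin
[... 1435 characters left out ...]
np.uint8(89)), (192, np.uint8(88)), (193, np.uint8(87)), (194, np.uint8(86)), (195, np.uint8(84)), (196, np.uint8(76)), (197, np.uint8(58)), (198, np.uint8(43)), (199, np.uint8(37)), (200, np.uint8(37)), (201, np.uint8(37)), (202, np.uint8(36)), (203, np.uint8(37))]
180 [114, 108, 66, 49, 59, 68, 81, 87, 88, 89, 88, 85, 82, 85, 85, 84, 84, 85, 87, 89, 91, 90, 89, 87, 85, 83, 86, 88, 85, 80, 75, 65, 60, 106, 117, 111]
190 [113, 111, 66, 51, 68, 75, 77, 79, 82, 89, 90, 90, 90, 88, 87, 83, 84, 86, 84, 84, 83, 85, 87, 90, 91, 90, 88, 83, 77, 72, 67, 57, 55, 107, 118, 117]
172 [75.2594172 -5.7036281]
197 [ 75.36783897 -27.94647931]
294.5 [ 48.51584091 -27.37333219]
353 [103.84266614 -27.16726329]
```

Wrist view: bar at u=323, exactly as predicted. Collar rim spans v 173.7–197.2, so its centre is at jig y ≈ -17.6. The jaws clear the bottle and jar, so I'll grasp the collar.

step_arm([
  [[2, 5, 0, -0.005, 100], [2, 5, -40, -0.005, 100], [2, 5, -80, -0.005, 100], [2, 5, -115, -0.005, 100], [2, 5, -145, -0.005, 100], [2, 5, -165, -0.005, 100], [2, 5, -165, -0.005, 100], [2, 5, -165, -0.005, 100]],
])

```text
time: 7.25
tool_pos: [0.6067, -0.1352, 0.0697]
ee_rot: [-3.139, -0.0, 1.317]
wrist_force: [0.3, 0.3, 0.6]
width: 0.0939
```

step_arm([
  [[0, 0, 0, 0, 70], [0, 0, 0, 0, 55], [0, 0, 0, 0, 40], [0, 0, 0, 0, 30], [0, 0, 0, 0, 30], [0, 0, 0, 0, 30], [0, 0, 0, 0, 30], [0, 0, 0, 0, 30]],
])

```text
time: 7.92
tool_pos: [0.6077, -0.1364, 0.071]
ee_rot: [3.141, 0.0, 1.316]
wrist_force: [-0.7, -0.1, 1.5]
width: 0.0543
```

```bash
python3 - <<'E'
from fit2 import *
o=robot.get_obs();t=np.array(o["tool_pos"]);print(o["time"],t,J(t),o["ee_rot"],o["width"],o["wrist_force"])
g0=W(p,(75,-17.6,90))[:2]
pts=[((75,-6,0)),((75,5,0))]+[(5+70*np.cos(a),5+70*np.sin(a),a) for a in np.arange(1,16)*np.pi/30]+[(x,75,np.pi/2) for x in(-10,-25,-40,-55,-70,-82,-89)]
prev=g0
for i,(x,y,a) in enumerate(pts):
    w=W(p,(x,y,90))[:2];print(i,round(x),round(y),((w-g0)*1e3).round(1),round(a,3))
E
```

```text
7.9167 [ 0.60772147 -0.13641928  0.07097885] [ 75.66749001 -18.1025876 ] [3.14077092e+00 5.11542461e-05 1.31570461e+00] 0.054282808844323106 [-0.69281425 -0.11979574  1.50220806]
0 75 -6 [ 2.9 11.2] 0
1 75 5 [ 5.6 21.9] 0
2 75 12 [ 7.1 29.1] 0.105
3 73 20 [ 7.8 36.4] 0.209
4 72 27 [ 7.7 43.7] 0.314
5 69 33 [ 6.9 51. ] 0.419
6 66 40 [ 5.3 58.1] 0.524
7 62 46 [ 2.9 65.1] 0.628
8 57 52 [-0.1 71.7] 0.733
9 52 57 [-3.8 78. ] 0.838
10 46 62 [-8.2 83.9] 0.942
11 40 66 [-13.2  89.3] 1.047
12 33 69 [-18.7  94.2] 1.152
13 27 72 [-24.6  98.4] 1.257
14 20 73 [-31. 102.] 1.361
15 12 75 [-37.7 104.9] 1.466
16 5 75 [-44.7 107.1] 1.571
17 -10 75 [-59.2 110.9] 1.571
18 -25 75 [-73.8 114.6] 1.571
19 -40 75 [-88.3 118.3] 1.571
20 -55 75 [-102.8  122.1] 1.571
21 -70 75 [-117.4  125.8] 1.571
22 -82 75 [-129.   128.8] 1.571
23 -89 75 [-135.8  130.5] 1.571
```

step_arm([
  [[0, 0, 2, 0, 30], [1, 4, 3, 0, 30], [3, 11, 3, 0, 30], [4.3, 17, 3, 0, 30], [5.6, 22, 3, 0, 30], [5.6, 22, 3, 0, 30]],
])

```text
time: 8.42
tool_pos: [0.6133, -0.1127, 0.0733]
ee_rot: [-3.141, -0.001, 1.317]
wrist_force: [0.5, -0.1, -0.7]
width: 0.0541
```

step_arm([
  [[1.5, 7.2, 0, 0.105, 30], [2.2, 14.5, 0, 0.209, 30], [2.1, 21.8, 0, 0.314, 30], [1.3, 29.1, 0, 0.419, 30], [-0.3, 36.2, 0, 0.524, 30], [-0.3, 36.2, 0, 0.524, 30]],
])

```text
time: 8.92
tool_pos: [0.6125, -0.0767, 0.0733]
ee_rot: [-3.141, -0.001, 1.843]
wrist_force: [-0.1, -0.4, -0.8]
width: 0.0543
```

step_arm([
  [[-2.4, 7, 0, 0.105, 30], [-5.4, 13.6, 0, 0.209, 30], [-9.1, 19.9, 0, 0.314, 30], [-13.5, 25.8, 0, 0.419, 30], [-18.5, 31.2, 0, 0.524, 30], [-18.5, 31.2, 0, 0.524, 30]],
])

```text
time: 9.42
tool_pos: [0.5937, -0.0463, 0.0735]
ee_rot: [-3.141, -0.001, 2.364]
wrist_force: [0.4, 0.5, -1.6]
width: 0.0545
```

step_arm([
  [[-5.5, 4.9, 0, 0.105, 30], [-11.4, 9.1, 0, 0.209, 30], [-17.8, 12.7, 0, 0.314, 30], [-24.5, 15.6, 0, 0.419, 30], [-31.5, 17.8, 0, 0.523, 30], [-31.5, 17.8, 0, 0.523, 30]],
])

```text
time: 9.92
tool_pos: [0.5622, -0.0292, 0.0735]
ee_rot: [-3.141, -0.0, 2.884]
wrist_force: [0.9, -0.5, -0.0]
width: 0.054
```

```bash
python3 - <<'E'
from fit2 import *
o=robot.get_obs();t=np.array(o["tool_pos"]);print(o["time"],t,J(t),o["ee_rot"],o["width"],o["wrist_force"])
c=shot("side");save("pics/s3.png",cv2.resize(c[0][130:250,255:435],None,fx=4.4,fy=4.4,interpolation=cv2.INTER_CUBIC))
E
```

```text
9.9167 [ 0.5621606  -0.02919536  0.07352322] [ 4.8253899  74.38610827] [-3.14139512e+00 -4.31841846e-04  2.88430781e+00] 0.053970624146185 [ 0.93280801 -0.53931654 -0.02877558]
```

View pics/s3.png

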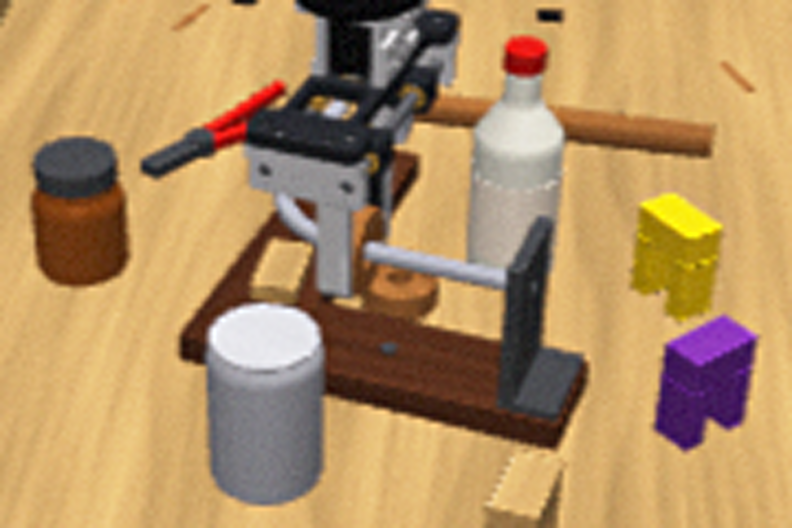

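step_arm([
  [[-12, 3.1, 0, 0, 30], [-25, 6.4, 0, 0, 30], [-38, 9.8, 0, 0, 30], [-51, 13.1, 0, 0, 30], [-64, 16.5, 0, 0, 30], [-77.5, 20, 0, 0, 30], [-77.5, 20, 0, 0, 30], [-77.5, 20, 0, 0, 30]],
])

```text
time: 10.63
tool_pos: [0.4859, -0.0094, 0.0738]
ee_rot: [3.142, 0.001, 2.883]
wrist_force: [-0.3, -0.3, -0.1]
width: 0.0542
```

step_arm([
  [[-2.5, 0.6, 0, 0, 30], [-5, 1.3, 0, 0, 30], [-7.5, 1.9, 0, 0, 30], [-10, 2.6, 0, 0, 30], [-10, 2.6, 0, 0, 30], [-10, 2.6, 0, 0, 30]],
])

```text
time: 11.13
tool_pos: [0.4753, -0.0065, 0.0735]
ee_rot: [3.142, 0.0, 2.887]
wrist_force: [0.2, -0.1, -0.6]
width: 0.0543
```

step_arm([
  [[-1, 0.3, -2, 0, 30], [-2, 0.5, -3, 0, 30], [-2, 0.5, -3, 0, 30]],
])

```text
time: 11.38
tool_pos: [0.4738, -0.0061, 0.0709]
ee_rot: [3.142, 0.001, 2.887]
wrist_force: [0.4, -0.8, 1.8]
width: 0.0538
```

step_arm([
  [[-1, 0.3, 0, 0, 30], [-2, 0.5, 0, 0, 30], [-2, 0.5, 0, 0, 30]],
])

```text
time: 11.63
tool_pos: [0.4716, -0.0057, 0.0709]
ee_rot: [-3.141, 0.001, 2.887]
wrist_force: [1.0, -1.1, 1.4]
width: 0.0543
```

step_arm([
  [[-1, 0.3, 0, 0, 30], [-1, 0.3, 0, 0, 30], [-2, 0.5, 0, 0, 30], [-2, 0.5, 0, 0, 30]],
])

```text
time: 11.97
tool_pos: [0.4716, -0.0057, 0.0709]
ee_rot: [3.141, 0.006, 2.887]
wrist_force: [7.7, -2.0, -2.6]
width: 0.0547
```

step_arm([
  [[0, 0, 0, 0, 60], [0, 0, 0, 0, 80], [0, 0, 0, 0, 100], [0, 0, 0, 0, 100], [0, 0, 0, 0, 100], [0, 0, 40, 0, 100], [0, 0, 80, 0, 100], [0, 0, 120, 0, 100]],
])

```text
time: 12.63
tool_pos: [0.4674, -0.0047, 0.1903]
ee_rot: [-3.141, -0.005, 2.887]
wrist_force: [1.6, 0.4, -0.1]
width: 0.0937
```

step_arm([
  [[20, -5, 20, 0, 100], [40, -10, 20, 0, 100], [60, -16, 20, 0, 100], [77, -20, 20, 0, 100], [77, -20, 20, 0, 100], [77, -20, 20, 0, 100], [77, -20, 20, 0, 100]],
])

```text
time: 13.22
tool_pos: [0.5451, -0.0247, 0.2099]
ee_rot: [-3.141, -0.002, 2.887]
wrist_force: [-0.0, 0.4, 0.8]
width: 0.0938
```

```bash
python3 - <<'E'
from fit2 import *
c=shot("wrist"); np.savez("w30.npz",*c)
o=robot.get_obs();print(o["time"],o["tool_pos"],o["ee_rot"])
for P in((-100,43,120),(-100,107,120),(-100,75,118),(-78,75,115),(-78,75,90),(5,75,90)):print(P,proj(c,W(p,P))[0].round(1))
q=proj(c,W(p,(-89,75,100)))[0].astype(int);x0=max(0,q[0]-100);y0=max(0,q[1]-75);print(x0,y0)
save("pics/w3.png",cv2.resize(c[0][y0:y0+150,x0:x0+200],None,fx=4,fy=4,interpolation=cv2.INTER_CUBIC))
E
```

```text
13.2667 [ 0.54516197 -0.02466231  0.21019479] [ 3.14158721e+00 -1.63220856e-03  2.88696350e+00]
(-100, 43, 120) [276.   85.6]
(-100, 107, 120) [365.2  85.2]
(-100, 75, 118) [320.6  85.5]
(-78, 75, 115) [320.7 116.4]
(-78, 75, 90) [320.8 114.5]
(5, 75, 90) [321.2 211.3]
220 25
```

View pics/w3.png

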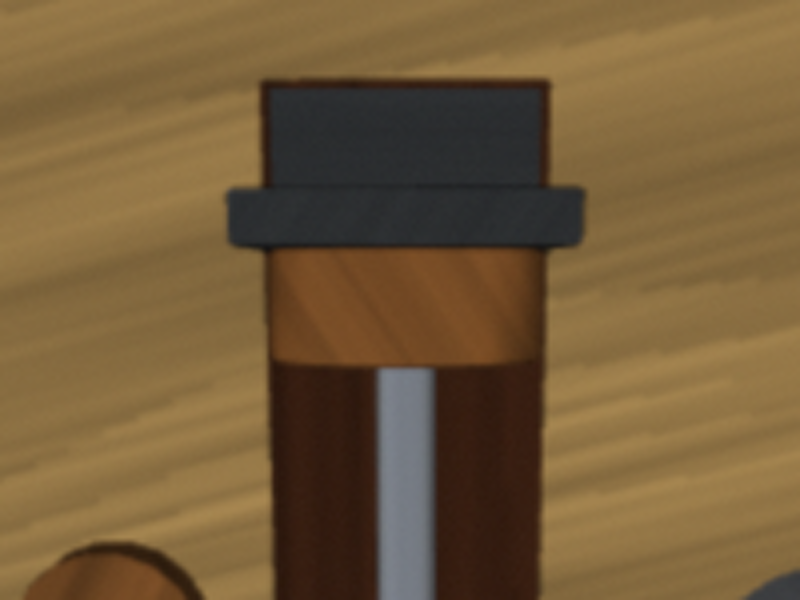

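The collar is flush: its rim runs from the plate edge (v≈87) to v≈116.2, against 116.4 predicted for home. Now I'll fetch the keeper.

step_arm([
  [[-20, 36, 0, 0, 100], [-40, 73, 0, 0, 100], [-60, 110, 0, 0, 100], [-78, 145, 0, 0, 100], [-94.5, 174.4, 0, 0, 100], [-94.5, 174.4, 0, 0, 100], [-94.5, 174.4, 0, 0, 100], [-94.5, 174.4, 0, 0, 100]],
])

```text
time: 13.93
tool_pos: [0.4514, 0.1491, 0.2108]
ee_rot: [-3.141, 0.001, 2.887]
wrist_force: [-0.1, 0.4, 0.2]
width: 0.0939
```

step_arm([
  [[0, 0, -40, 0, 100], [0, 0, -80, 0, 100], [0, 0, -120, 0, 100], [0, 0, -150, 0, 100], [0, 0, -176, 0, 100], [0, 0, -176, 0, 100], [0, 0, -176, 0, 100]],
])

```text
time: 14.52
tool_pos: [0.451, 0.148, 0.0333]
ee_rot: [-3.14, -0.003, 2.885]
wrist_force: [0.4, 0.5, 0.1]
width: 0.0942
```

step_arm([
  [[0, 0, 0, 0, 70], [0, 0, 0, 0, 55], [0, 0, 0, 0, 40], [0, 0, 0, 0, 20], [0, 0, 0, 0, 20], [0, 0, 0, 0, 20], [0, 0, 0, 0, 20], [0, 0, 0, 0, 20]],
])

```text
time: 15.18
tool_pos: [0.4519, 0.1496, 0.0348]
ee_rot: [3.141, 0.0, 2.887]
wrist_force: [-0.2, -0.1, 1.3]
width: 0.0496
```

step_arm([
  [[0, 0, 35, 0, 20], [0, 0, 75, 0, 20], [0, 0, 115, 0, 20], [10, -15, 140, 0, 20], [20, -50, 140, 0, 20], [30, -85, 140, 0, 20], [38, -120, 140, 0, 20], [46, -150, 140, 0, 20]],
])

```text
time: 15.85
tool_pos: [0.4979, -0.0025, 0.1745]
ee_rot: [-3.141, 0.0, 2.887]
wrist_force: [0.9, -0.4, -0.4]
width: 0.0498
```

step_arm([
  [[2.6, -12.3, 0, 0, 20], [2.6, -12.3, 0, 0, 20], [2.6, -12.3, -20, 0, 20], [2.6, -12.3, -30, 0, 20], [2.6, -12.3, -30, 0, 20], [2.6, -12.3, -30, 0, 20]],
])

```text
time: 16.35
tool_pos: [0.4995, -0.0116, 0.1436]
ee_rot: [3.141, -0.003, 2.888]
wrist_force: [0.5, 0.8, -0.9]
width: 0.0499
```

```bash
python3 - <<'E'
from fit2 import *
o=robot.get_obs();t=o["tool_pos"];print(o["time"],t,J(t),o["width"],o["wrist_force"])
c=shot("wrist");a=c[0][60:300,190:450]
save("pics/w4.png",cv2.resize(a,None,fx=2.5,fy=2.5,interpolation=cv2.INTER_CUBIC))
E
```

```text
16.35 [ 0.49949574 -0.01155371  0.14361916] [-60.25879357  75.85625106] 0.049888240486080815 [ 0.52087269  0.75534486 -0.85892246]
```

View pics/w4.png

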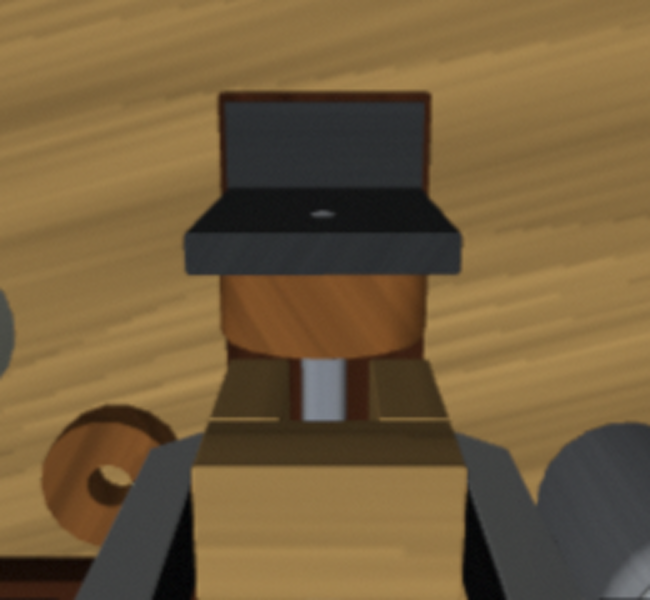

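Keeper held with its slot centred over the bar (bar at crop u≈324, slot ≈290–370), a few mm clear of the collar. I'll move back 2 mm and lower it.

step_arm([
  [[2, -1, 0, 0, 20], [2, -1, -10, 0, 20], [2, -1, -20, 0, 20], [2, -1, -30, 0, 20], [2, -1, -30, 0, 20]],
])

```text
time: 16.82
tool_pos: [0.5004, -0.0136, 0.1111]
ee_rot: [-3.141, -0.006, 2.887]
wrist_force: [0.7, 0.2, -1.4]
width: 0.0499
```

step_arm([
  [[0, 0, -8, 0, 20], [0, 0, -15, 0, 20], [0, 0, -22, 0, 20], [0, 0, -22, 0, 20], [0, 0, -22, 0, 20]],
])

```text
time: 17.23
tool_pos: [0.502, -0.0139, 0.0918]
ee_rot: [-3.142, -0.001, 2.887]
wrist_force: [0.1, -0.9, -0.5]
width: 0.05
```

step_arm([
  [[-1, 0.2, -1, 0, 20], [-2, 0.5, -2, 0, 20], [-3, 0.7, -2, 0, 20], [-3, 0.7, -2, 0, 20], [-3, 0.7, -2, 0, 20]],
])

```text
time: 17.65
tool_pos: [0.4995, -0.0132, 0.0908]
ee_rot: [3.141, 0.001, 2.887]
wrist_force: [-1.0, 0.8, -0.4]
width: 0.0494
```

step_arm([
  [[-0.5, 0.1, 0, 0, 20], [-1, 0.2, 0, 0, 20], [-1, 0.2, 0, 0, 20], [-1, 0.2, 0, 0, 20]],
])

```text
time: 17.98
tool_pos: [0.4984, -0.013, 0.0905]
ee_rot: [3.141, 0.0, 2.887]
wrist_force: [-0.6, 0.4, 0.7]
width: 0.05
```

step_arm([
  [[-0.5, 0.1, 0, 0, 20], [-1, 0.2, 0, 0, 20], [-1, 0.2, 0, 0, 20], [-1, 0.2, 0, 0, 20]],
])

```text
time: 18.32
tool_pos: [0.4979, -0.0129, 0.0906]
ee_rot: [3.141, 0.001, 2.887]
wrist_force: [1.4, -0.7, -1.1]
width: 0.0494
```

step_arm([
  [[-0.5, 0.1, 0, 0, 20], [-1, 0.2, 0, 0, 20], [-1, 0.2, 0, 0, 20], [-1, 0.2, 0, 0, 20]],
])

```text
time: 18.65
tool_pos: [0.4978, -0.0129, 0.0907]
ee_rot: [3.141, 0.004, 2.887]
wrist_force: [4.9, -1.3, -3.1]
width: 0.0496
```

step_arm([
  [[-0.5, 0.1, 0, 0, 20], [-0.5, 0.1, 0, 0, 20], [-0.5, 0.1, 0, 0, 20]],
])

```text
time: 18.9
tool_pos: [0.4978, -0.0129, 0.0908]
ee_rot: [3.141, 0.005, 2.887]
wrist_force: [7.0, -1.3, -3.4]
width: 0.0497
```

step_arm([
  [[0.8, -0.2, 0, 0, 20], [0.8, -0.2, -1, 0, 20], [0.8, -0.2, -2, 0, 20], [0.8, -0.2, -2, 0, 20]],
])

```text
time: 19.23
tool_pos: [0.4978, -0.013, 0.0893]
ee_rot: [3.142, 0.003, 2.887]
wrist_force: [5.4, -1.2, 0.2]
width: 0.0501
```

step_arm([
  [[0, 0, -0.5, 0, 20], [0, 0, -1, 0, 20], [0, 0, -1, 0, 20]],
])

```text
time: 19.48
tool_pos: [0.4978, -0.0131, 0.0887]
ee_rot: [3.142, 0.003, 2.887]
wrist_force: [4.0, -1.3, 4.3]
width: 0.0497
```

step_arm([
  [[0, 0, -0.5, 0, 20], [0, 0, -0.5, 0, 20], [0, 0, -0.5, 0, 60], [0, 0, -0.5, 0, 80], [0, 0, -0.5, 0, 100], [0, 0, -0.5, 0, 100], [0, 0, -0.5, 0, 100], [0, 0, -0.5, 0, 100]],
])

```text
time: 20.15
tool_pos: [0.4961, -0.0125, 0.0864]
ee_rot: [3.142, -0.002, 2.887]
wrist_force: [0.7, -0.6, 0.6]
width: 0.086
```

step_arm([
  [[0, 0, 30, 0, 100], [0, 0, 70, 0, 100], [0, 0, 110, 0, 100], [0, 0, 130, 0, 100], [20, -5, 130, 0, 100], [40, -10, 130, 0, 100], [48, -12, 130, 0, 100], [48, -12, 130, 0, 100]],
])

```text
time: 20.82
tool_pos: [0.5453, -0.025, 0.2159]
ee_rot: [-3.141, -0.002, 2.886]
wrist_force: [-0.6, 0.1, -0.4]
width: 0.0942
```

step_arm([
  [[0, 0, 0, 0, 100], [0, 0, 0, 0, 100], [0, 0, 0, 0, 100]],
])

```text
time: 21.07
tool_pos: [0.5438, -0.0244, 0.2168]
ee_rot: [3.142, -0.001, 2.887]
wrist_force: [0.3, -0.4, 0.1]
width: 0.0937
```

```bash
python3 - <<'E'
from fit2 import *
c=shot("wrist"); o=robot.get_obs();print(o["time"],o["tool_pos"])
q=proj(c,W(p,(-75,75,110)))[0].astype(int);x0=max(0,q[0]-90);y0=max(0,q[1]-90)
a=cv2.resize(c[0][y0:y0+180,x0:x0+180],(400,400),interpolation=cv2.INTER_CUBIC)
s=shot("side");b=cv2.resize(s[0][170:250,320:400],(400,400),interpolation=cv2.INTER_CUBIC)
save("pics/f.png",np.hstack([a,b]))
print(x0,y0,[proj(c,W(p,P))[0].round(1) for P in((-78,75,115),(-78,75,120),(-50,75,120))])
E
```

```text
21.1167 [ 0.54395494 -0.02441249  0.21693971]
230 30 [array([320.8, 117.4]), array([320.8, 117.8]), array([320.9, 154.8])]
```

View pics/f.png

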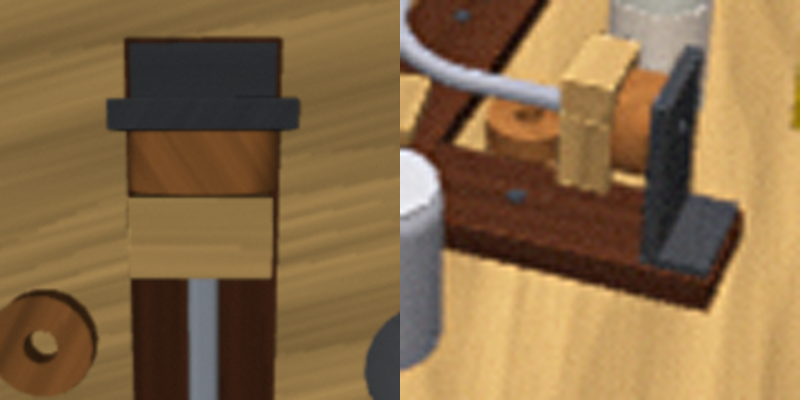

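The collar is flush, the keeper sits fully down behind it with only a hairline line between them, and the gripper is clear. I'm handing in.

```bash
python3 -c "
from bench import robot
print(robot.close_job())"
```

```text
the job is handed in; nothing more can be done
None
```

The job is done and handed in at about 21 s of the 72 s allowed; the hand-in gave no verdict. I lifted the keeper off, slid the collar round the bend to the end plate, then set the keeper back astride the bar behind the collar. The arm then let go and moved clear.

**Last checks:**
- **Collar:** it stopped against the plate with about 8 N. The wrist view put its free end within 0.2 px of the home position.
- **Keeper:** it met the collar with about 7 N and seated on the bar with about 4 N downward. The final picture shows a thin dark line between keeper and collar. By pixel measurement that gap is at most about 0.5 to 1 mm, and I left it.
- **Forces:** the wrist readings stayed under 10 N throughout.
- **Other things on the bench:** I moved none of them on purpose. The spare collar and the part of the tin in view looked undisturbed in the last pictures; I did not check the rest again at the end.

**One disagreement:** gripped, the collar measured about 54 mm across instead of 56 mm. I left this unexplained; it slid round the bend without trouble.

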